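# Start up the turning station: lamp, extractor, lathe

### The job

Start up the wood-turning station with light fingertip presses, in this order: switch on the lamp at the rocker on its base (push the raised end with the dot right down), then the dust extractor in the same way at the wide rocker of the bench console, and last, with the extractor on, press the lathe's start button (the plain round one in the middle of the control station on the lathe bed) right down and let it come back. Nothing is to be picked up or shoved along: leave the lamp and the control station standing where they are, leave the narrow grinder rocker, the speed knob and the big mushroom-headed stop button alone, and don't disturb the tools and turned pieces lying about.

Things in the scene. Friction and masses are not known exactly. Their poses are not given: they have to be found in the camera images.
- lamp: Loose work lamp, 1.8 kg: grey flat base 200 (x) x 112 (y) x 30 mm high, a rocker on the front half of its top, and at the back a bent gooseneck (foot at x = +78 mm) with a bell shade, 255 mm high in all; neck and shade stay beyond x = +50 mm. Origin: centre of the underside; x runs from rocker to gooseneck, z up. Stands left or right on the bench, the console on the other side.
- lamp_switch (a joint): The lamp's rocker, rad: 0 off (the end nearer the gooseneck stands up), 0.32 on (that end is down). Hinged across its middle at x = -55 mm of the lamp; a stiff hinge, it stays where it is left, so press it right over to its stop (counts as on beyond 0.2); 1 to 3 N near the dot. Black plate 60 (x) x 44 mm wide, a small white dot on the end to press.
- lamp_switch_end (a point): The white dot on the raised end of the lamp's rocker, on its top face: where to press. 22 mm from the rocker's hinge, along the lamp's +x; 40 mm above the bench when off, and about 32 mm when on (base top: 30 mm). A blunt fingertip about 22 mm wide over the dot has it fully on after 5 to 6 mm of push; beyond that it is against a hard stop. Moves with the rocker.
- console: Grey switch console screwed to the bench, box 100 (x) x 150 (y) x 55 mm high, with two black rockers side by side on its top, a wide one on its +y side (dust extractor) and a narrow one on its -y side (grinder). Origin: centre of the underside; x points away from the robot at yaw 0, z up.
- extractor_switch (a joint): The wide rocker on the console, rad: 0 is off (its end towards the console's +x stands up), 0.32 is on (that end pressed down). Works just like the lamp's rocker: stays where it is left, press it right over (on beyond 0.2), 1 to 3 N near the dot. Plate 60 long (x) x 44 mm wide.
- extractor_switch_end (a point): The white dot on the raised (+x) end of the wide rocker, on its top face: where to press. 22 mm along +x from the rocker's hinge; 65 mm above the bench when off, about 57 mm when on (the console's top is at 55 mm). 72 mm beside the middle line of the narrow rocker.
- grinder_switch (a joint): The narrow rocker on the console (60 x 22 mm, its middle line at y = -38 mm of the console), rad: 0 off, 0.32 on. To be left off.
- station: Loose grey control station of the lathe, 0.95 kg, box 96 (x) x 205 (y) x 66 mm high, on the steel ways of the lathe bed (90 mm above the bench). On its top in a row along y: speed knob (+64 mm; black, 29 mm across, 24 mm high), start button (middle), stop button (-64 mm; mushroom head, 41 mm across, 31 mm high). Origin: centre of the underside; z up.
- start (a joint): The start button's travel, m: 0 out, 0.006 fully down. A spring returns it: it begins to move at 1.5 N and takes 5 N to bottom. It counts as pressed beyond 0.004.
- start_top (a point): Centre of the start button's top: white cap 25 mm across in a steel ring, 81 mm above the station's underside and 171 mm above the bench when out; it stands 15 mm above the box and the ring 5 mm above it, so it is still proud when fully down. Moves with the button.
- stop (a joint): The mushroom-headed stop button's travel, m: 0 out, 0.006 fully down. To be left alone.
- speed (a joint): The speed knob's angle, rad, 0 to 4.7, clockwise from above; set anywhere at the start. To be left as it is.
- speed_mark (a point): Outer end of the white pointer line on top of the speed knob, 14 mm from the knob's axis.
- lathe: Wood lathe fixed to the bench beyond lamp and console, bed along y: two steel ways, 140 mm wide over all, top 90 mm above the bench; headstock, chuck and work at its left (y beyond +0.35 m of its frame, up to 355 mm high), tailstock at its right (y -0.27 to -0.57 m, up to 290 mm high). Origin: on the bench under the middle line of the bed.
- gouge: Bystander: turning gouge lying on the bench at the right, 340 mm long, wooden handle. Origin: bench level under its middle, x along it to the blade.
- goblet: Bystander: small turned goblet standing in the middle of the bench between lamp and console, 112 mm high, 58 mm across. Origin: centre of its foot.
- chuck_key: Bystander: steel T-shaped chuck key lying in the middle of the bench, 128 mm long, crossbar 90 mm. Origin: bench level under its middle.
- wax_tin: Bystander: flat round tin, 68 mm across, 36 mm high, standing on the lathe bed to the right of the control station. Origin: centre of its underside.
- bowl: Bystander: turned wooden bowl on the bench at the left, 130 mm across, 55 mm high. Origin: centre of its underside.
- sanding_block: Bystander: cork sanding block on the bench at the left, 100 x 62 x 36 mm. Origin: centre of its underside.
- drive_centre: Bystander: tapered steel drive centre lying in the middle of the bench, between chuck key and goblet, 85 mm long, 25 mm thick. Origin: bench level under its middle.
Things that resemble listed ones, but are neither listed nor needed, are in the scene too. What is shaped like the console but purple is not meant.

How it is judged:
On the way, in this order (a step that is already met when the one before it is completed fails the run):
1. the lamp's rocker is switched on (value of joint lamp_switch above 0.2 rad), for 0.1 s.
2. then the extractor's rocker is switched on (value of joint extractor_switch above 0.2 rad), for 0.1 s.
3. then the start button is pressed down (value of joint start above 0.004 m), for 0.06 s.
At the end, for the whole second after the job is handed in: The lamp's and the extractor's rockers are on (beyond 0.2 rad), the start button has come back out (within 1.5 mm), the stop button is out and the grinder's rocker off, and the lamp and the control station stand upright and still within 12 mm of where they stood (value of joint each of lamp_switch, extractor_switch above 0.2 rad and value of joint start below 0.0015 m and value of joint stop below 0.001 m and value of joint grinder_switch below 0.08 rad and distance of each of lamp, station from where it was at the start of the episode below 0.012 m and angle between each of lamp, station's own z axis and vertical below 0.05 rad and linear speed of each of station, lamp below 0.02 m/s); the robot touches nothing.
It fails at once if out of order: the extractor is switched on before the lamp, or the lathe is started while the extractor is off ((value of joint start above 0.002 m and value of joint extractor_switch below 0.16 rad) or (value of joint extractor_switch above 0.16 rad and value of joint lamp_switch below 0.16 rad)).
It fails at once if a control that should be left alone is worked: stop button in by 2 mm, grinder rocker half over, or speed knob's pointer tip shifted 9 mm (value of joint stop above 0.002 m or value of joint grinder_switch above 0.16 rad or distance of speed_mark from where it was at the start of the episode above 0.009 m).
It fails at once if the lamp or the control station is lifted, tipped (0.08 rad) or shoved more than 12 mm (distance of any of lamp, station from where it was at the start of the episode above 0.012 m or angle between any of lamp, station's own z axis and vertical above 0.08 rad).
It fails at once if the lamp, console or station is pressed hard (over 40 N) (contact force between the fingers and lamp above 40 N or contact force between the fingers and console above 40 N or contact force between the fingers and station above 40 N).
It fails at once if a tool or turned piece is moved more than 15 mm (distance of any of gouge, goblet, chuck_key, wax_tin, bowl, sanding_block, drive_centre from where it was at the start of the episode above 0.015 m).
It also fails if it takes over 58 s, if anything falls off the work surface, if the arm or the gripper's body presses on something with over 40 N, if the wrist force passes 120 N, or if a joint passes its speed limit or range.

### The arm

A 6-joint arm with a two-finger parallel gripper is mounted at the origin on the work surface. World frame = base frame: x ahead of the robot, y to its left, z up, the work surface at z = 0. Lengths are in m, angles in rad, forces in N, time in s.
With the tool pointing down it reaches from about 0.25 to 0.725 m from the base axis. Payload 9.7 kg.
Tool frame: the origin (TCP) lies midway between the tips of the shut fingers; the grasp point (between the pads) lies 19 mm behind it; y points along the fingers, x is the direction in which the jaws open and shut, and the axes are right-handed (so a half turn about y gives the same grasp; the last joint's range is limited). The gripper opens to 85 mm and grips with 20 to 120 N. Pads are 22 mm wide; open, the fingers measure 114 mm over their backs; the gripper's body (76 mm by 85 mm) begins 54 mm behind the grasp point. The pads swing forward as they close: fully open they stand 13 mm farther back than shut.
Start: joints at [-1.283, 0.087, 0.176, 1.66, 0, 1.571], TCP at [0.156, -0.527, 0.231] pointing down, gripper open.
Joint ranges: [-3.13, 3.13], [-0.85, 1.81], [-1.15, 1.24], [-2.2, 2.28], [-1.44, 1.52], [-3.14, 3.14]. Speed limits (rad/s): [2.22, 2.22, 2.57, 3.14, 3.14, 3.14].

### API

Orientations are given as a unit quaternion [w, x, y, z].
In Python, from rig import read_state, eyes, hand_in gives the robot as it stands.
- The arm moves only by the shell command python3 -m jog 'ROWS' [FORCE]. ROWS is JSON, a list of rows, each an object with "gripper": the opening in per cent of the stroke, from 0 (shut) to 100 (fully open); "translation": the shift along the tool's x, y, z in mm, a list of three; "turn": the turn, a rotation vector about the tool's x, y, z in rad, a list of three. A call has exactly 5 rows; each row is the pose to reach, as a shift and turn from the pose commanded when the call began, along the tool's axes at that moment; what a row does not reach only later rows make up. A row lasts 1/8 s, in which the tool goes at most 62.5 mm and 10.7 degrees, less where a joint would pass 70% of its speed; a pose out of reach is approached as far as the arm can. A call with a gripper value outside its range is refused whole. The fingers move at their own pace and stop on an object; FORCE is the grip in N (left out, the last holds). Time passes only in rows, so rows that repeat a pose let the fingers close, or fill a call up. It gives the time, the measured TCP pose, the force and the opening at its end, in the units of the state.
- read_state(): the state, without advancing time (a new reading comes with each control period).
- eyes.capture(name): name is "scene" or "top" or "wrist"; returns the picture (400x640x3 uint8, red, green, blue); there is no depth.
- eyes.get_calibration(name): a dict with "vfov" (degrees; the focal length in pixels is half the picture's height over the tangent of half this angle, whatever the lens; pixels are square), "cx", "cy" (the principal point, pixels), "rvec" (rotation vector, rad) and "tvec" (3), from world to camera coordinates, as OpenCV has them; the wrist camera has in their place "mount" (4x4, takes a point from camera to tool coordinates, whose origin is the TCP and whose axes are the tool frame's). Camera axes: x right, y down, z forward; pixel columns grow to the right and rows downward; lengths in m; the calibration is good to about 2 mm. A picture is of the moment at which its call begins: read the wrist's pose just before it. get_calibration takes no time and is no camera call.
- hand_in(): hands the job in, once; it reports no verdict.
The state is a dict: "time_s": time; "joint_positions": joint angles; "qd": joint speeds; "effort": joint torques, N m; "position": TCP position; "tool_rot": TCP orientation; "contact_force": force on the tool from outside, world axes, zero at the start; "torque": the same for the moment, N m; "finger_gap": finger opening in m.
Only numpy, scipy, OpenCV 4.12 (cv2) and the standard library are available. Lean on these libraries where they do the work, as an engineer would, in place of code of your own. Each camera call takes 0.05 s, during which the arm holds its last target.

## Working session

There is one attempt and no reset: what is moved stays moved. The work goes in short steps, Python scripts to look and compute and a shell command to move; the robot and the scene stay as the last step left them, time stands still between calls to the robot, and variables do not carry over. Pictures are saved under pics/ and viewed, and the job is handed in when it is done.

```bash
ls; mkdir -p pics; python3 - <<'E'
from rig import read_state, eyes
import cv2
print(read_state())
for n in ("scene","top","wrist"):
    c=eyes.get_calibration(n);print(n,c)
    cv2.imwrite(f"pics/{n}0.png",eyes.capture(n)[...,::-1])
E
```

```text
pics
{'time_s': 0.0, 'joint_positions': array([-1.28298787e+00,  8.74410154e-02,  1.75125596e-01,  1.65975747e+00,
       -2.23896721e-06,  1.57079364e+00]), 'qd': array([2.60063614e-04, 3.47899217e-04, 5.00201014e-04, 4.78399632e-04,
       1.58989573e-03, 9.62120429e-05]), 'effort': array([-1.48593572e-03, -5.20389104e+01,  4.64805079e+01,  1.62099773e-02,
       -1.54245777e-05, -1.29853274e-05]), 'position': array([ 0.15605659, -0.52717123,  0.23058914]), 'tool_rot': array([ 0.56680575, -0.56626687,  0.42348902, -0.42276486]), 'contact_force': array([-0.94897889, -0.29188131, -0.09547094]), 'torque': array([ 0.03852688,  0.00531355, -0.03276964]), 'finger_gap': 0.08546563358196943}
scene {'vfov': 55.14608104630069, 'cx': 324.1431007316893, 'cy': 196.3812829778517, 'rvec': array([ 0.70957121,  2.52259493, -1.20977949]), 'tvec': array([ 0.45323216, -0.03215516,  1.59471143])}
top {'vfov': 45.60020154321055, 'cx': 321.191580483754, 'cy': 190.58989720652303, 'rvec': array([ 2.13999962, -2.1534916 ,  0.18131621]), 'tvec': array([-0.08829459,  0.5233542 ,  1.71498467])}
wrist {'vfov': 65.19699835587878, 'cx': 322.9820348223171, 'cy': 200.20026966121708, 'mount': array([[ 9.99998974e-01,  1.16400653e-03, -8.34978020e-04,
        -8.00118437e-04],
       [ 1.14386480e-03, -2.97943244e-01,  9.54582901e-01,
        -1.42256346e-01],
       [ 8.62364672e-04, -9.54582877e-01, -2.97944270e-01,
         7.63502644e-02],
       [ 0.00000000e+00,  0.00000000e+00,  0.00000000e+00,
         1.00000000e+00]])}
```

View pics/scene0.png

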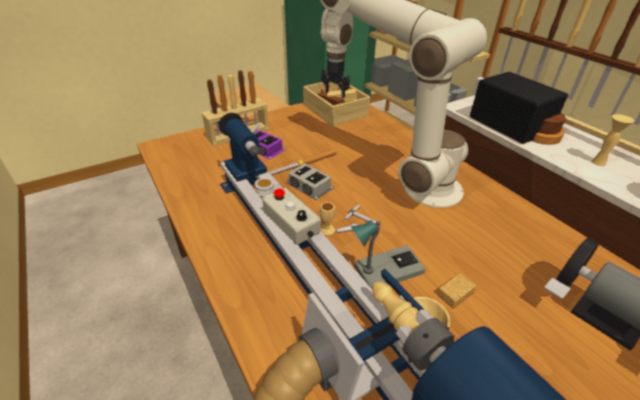

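View pics/top0.png

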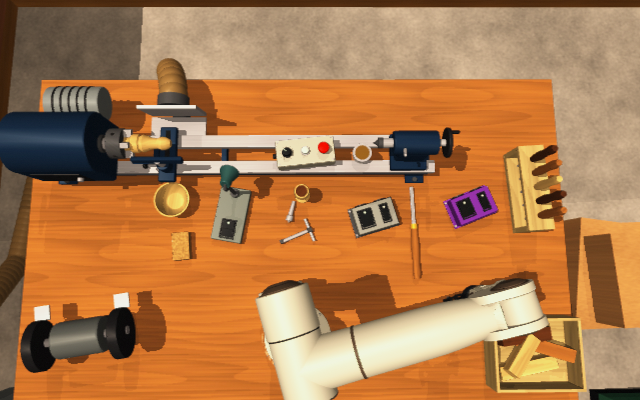

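View pics/wrist0.png

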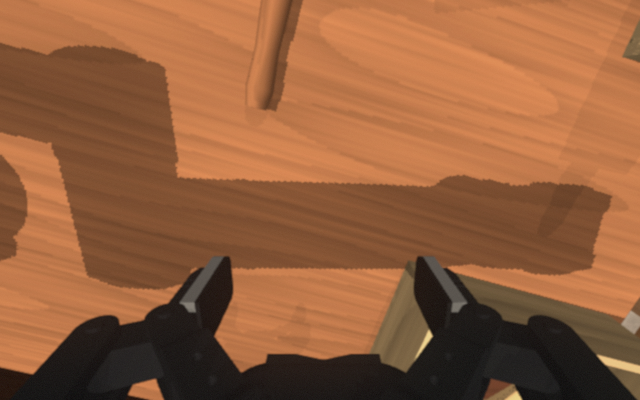

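```bash
python3 - <<'E'
import cv2,numpy as np
t=cv2.imread("pics/top0.png")
a=cv2.resize(t[170:255,190:290],None,fx=4,fy=4,interpolation=cv2.INTER_CUBIC)
b=cv2.resize(t[170:255,330:430],None,fx=4,fy=4,interpolation=cv2.INTER_CUBIC)
c=cv2.resize(t[120:205,260:360],None,fx=4,fy=4,interpolation=cv2.INTER_CUBIC)
d=np.zeros_like(a); 
cv2.imwrite("pics/crop1.png",np.vstack([np.hstack([a,b]),np.hstack([c,d])])[:600])
E
```

```text
(no output)
```

View pics/crop1.png

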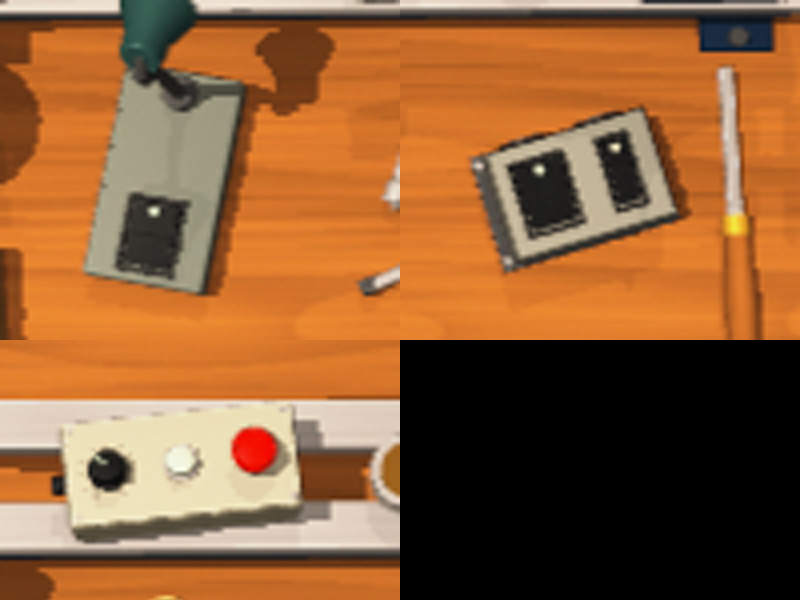

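```bash
cat > h.py <<'E'
import numpy as np,cv2
from scipy.spatial.transform import Rotation as R
from rig import read_state, eyes
def cam(name,st=None):
    c=eyes.get_calibration(name); f=200/np.tan(np.radians(c["vfov"])/2)
    if name=="wrist":
        q=st["tool_rot"]; Rt=R.from_quat([q[1],q[2],q[3],q[0]]).as_matrix()
        M=np.array(c["mount"]); Rc=Rt@M[:3,:3]; o=st["position"]+Rt@M[:3,3]
    else:
        Rw=cv2.Rodrigues(c["rvec"])[0]; Rc=Rw.T; o=-Rw.T@c["tvec"]
    return f,c["cx"],c["cy"],Rc,o
def ray(cm,u,v,z):
    f,cx,cy,Rc,o=cm
    d=Rc@np.array([(u-cx)/f,(v-cy)/f,1]); return o+d*(z-o[2])/d[2]
def proj(cm,p):
    f,cx,cy,Rc,o=cm; q=Rc.T@(np.array(p)-o); return cx+f*q[0]/q[2],cy+f*q[1]/q[2],q[2]
def blob(im,u,v,r,fn):
    u0,v0=int(u)-r,int(v)-r
    p=im[v0:v0+2*r+1,u0:u0+2*r+1].astype(int); m=fn(p)
    ys,xs=np.nonzero(m); return xs.mean()+u0,ys.mean()+v0,len(xs)
def toolaxes(st):
    q=st["tool_rot"]; return R.from_quat([q[1],q[2],q[3],q[0]]).as_matrix()
E
python3 - <<'E'
from h import *
im=cv2.imread("pics/top0.png")[...,::-1]; cm=cam("top")
print("cam",cm[4])
np.set_printoptions(precision=4,suppress=True)
for n,u,v,z in (("lamp",228,222.5,.04),("extr",364.7,212.2,.065),("grnd",383.6,206.8,.065),("start",305.2,150.3,.171)):
    def f(p):
        return p.min(2)>(100 if n!="start" else 225)
    try: b=blob(im,u,v,3,f)
    except Exception: b=None
    print(n,b,ray(cm,u,v,z), None if b is None else ray(cm,b[0],b[1],z))
for n,u,v in (("lampcornerL",211.5,238),("lampcornerR",241,243.5),("R back",251,190.5)): print(n,ray(cm,u,v,.03))
for n,u,v in (("knob",287,152),("stop",323.7,147.5)): print(n,ray(cm,u,v,.095+.066))
for n,u,v in (("goblet",301,190),("shade",230,172)): print(n,ray(cm,u,v,.11 if n=="goblet" else .2))
st=read_state(); print(toolaxes(st))
E
```

```text
cam [ 0.2514077  -0.06731209  1.7762689 ]
lamp (np.float64(228.0), np.float64(222.5), 6) [0.407  0.2491 0.04  ] [0.407  0.2491 0.04  ]
extr (np.float64(363.875), np.float64(211.625), 8) [ 0.4391 -0.2482  0.065 ] [ 0.4412 -0.2452  0.065 ]
grnd (np.float64(382.5), np.float64(205.33333333333334), 6) [ 0.4584 -0.3172  0.065 ] [ 0.4637 -0.3134  0.065 ]
start (np.float64(303.42857142857144), np.float64(150.42857142857142), 7) [ 0.6439 -0.0355  0.171 ] [ 0.6434 -0.0293  0.171 ]
lampcornerL [0.3516 0.3097 0.03  ]
lampcornerR [0.331  0.2019 0.03  ]
R back [0.5263 0.1686 0.03  ]
knob [0.6405 0.028  0.161 ]
stop [ 0.6561 -0.0998  0.161 ]
goblet [ 0.5145 -0.0191  0.11  ]
shade [0.5629 0.2171 0.2   ]
[[ 0.2838 -0.0003  0.9589]
 [-0.9589  0.001   0.2838]
 [-0.001  -1.      0.    ]]
```

```bash
python3 -m jog '[{"gripper":0,"translation":[-42,0,28],"turn":[0,-0.12,0]},{"gripper":0,"translation":[-84,0,56],"turn":[0,-0.24,0]},{"gripper":0,"translation":[-126,0,84],"turn":[0,-0.36,0]},{"gripper":0,"translation":[-168,0,112],"turn":[0,-0.48,0]},{"gripper":0,"translation":[-210,0,140],"turn":[0,-0.60,0]}]'
python3 -c "
from h import *
s=read_state();np.set_printoptions(precision=4,suppress=True);print(s['position'],s['joint_positions'],s['contact_force'],s['finger_gap']);A=toolaxes(s);print(A)
d=np.array([.39,.23,.2])-s['position'];print(A.T@d*1000, np.degrees(np.arctan2(A[1,2],A[0,2])))"
```

```text
time_s: 0.78
position: [0.2308, -0.2847, 0.2311]
tool_rot: [0.667, -0.667, 0.236, -0.236]
contact_force: [1.1, -0.2, 0.5]
finger_gap: 0.0001
[ 0.2308 -0.2847  0.2311] [-0.8897 -0.3468 -0.2124  1.7052  0.0001  1.3607] [ 1.0563 -0.2298  0.5329] 0.00012226487402859328
[[ 0.7778  0.0001  0.6285]
 [-0.6285  0.      0.7778]
 [ 0.0001 -1.      0.0001]]
[-199.6744   31.134   500.4133] 51.061450504466656
```

```bash
python3 -m jog '[{"gripper":0,"translation":[-20,3,50],"turn":[0,-0.10,0]},{"gripper":0,"translation":[-40,6,100],"turn":[0,-0.20,0]},{"gripper":0,"translation":[-60,9,150],"turn":[0,-0.30,0]},{"gripper":0,"translation":[-80,12,200],"turn":[0,-0.40,0]},{"gripper":0,"translation":[-100,15,250],"turn":[0,-0.50,0]}]'
python3 -c "
from h import *
s=read_state();np.set_printoptions(precision=4,suppress=True);print(s['position'],s['joint_positions'],s['contact_force'],s['finger_gap']);A=toolaxes(s);print(A)
d=np.array([.39,.23,.16])-s['position'];print(A.T@d*1000, np.degrees(np.arctan2(A[1,2],A[0,2])))"
```

```text
time_s: 1.4
position: [0.311, -0.0275, 0.2162]
tool_rot: [-0.704, 0.704, -0.063, 0.064]
contact_force: [1.1, -0.3, 0.4]
finger_gap: -0.0
[ 0.311  -0.0275  0.2162] [-0.0883 -0.4843 -0.3332  1.7209 -0.0001  1.6625] [ 1.097  -0.3465  0.3566] -1.3824858473623525e-05
[[ 0.9839  0.0009  0.179 ]
 [-0.179  -0.0002  0.9839]
 [ 0.0009 -1.      0.    ]]
[ 31.5369  56.2808 267.5153] 79.69062876206328
```

```bash
python3 -m jog '[{"gripper":0,"translation":[6,4,52],"turn":[0,0,0]},{"gripper":0,"translation":[12,15,104],"turn":[0,0,0]},{"gripper":0,"translation":[20,25,156],"turn":[0,0,0]},{"gripper":0,"translation":[30,40,208],"turn":[0,0,0]},{"gripper":0,"translation":[31,56,260],"turn":[0,0,0]}]'
cat > look.py <<'E'
import sys
from h import *
np.set_printoptions(precision=4,suppress=True)
n=sys.argv[1]; s=read_state(); im=eyes.capture("wrist"); cv2.imwrite(f"pics/{n}.png",im[...,::-1]); np.savez(f"{n}.npz",position=s["position"],tool_rot=s["tool_rot"])
print(s['time_s'],s['position'],s['contact_force'],s['finger_gap'])
E
python3 look.py w1
```

```text
time_s: 2.02
position: [0.3891, 0.2226, 0.1596]
tool_rot: [-0.704, 0.704, -0.064, 0.065]
contact_force: [1.0, -0.6, 0.6]
finger_gap: -0.0004
2.025 [0.3891 0.2226 0.1596] [ 0.9995 -0.6227  0.5913] -0.0003974624194289109
```

View pics/w1.png

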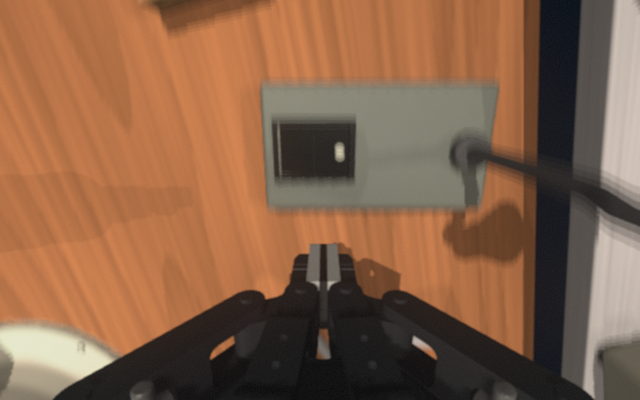

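```bash
python3 -m jog '[{"gripper":0,"translation":[0,0,5],"turn":[0,0,0]},{"gripper":0,"translation":[0,0,5],"turn":[0,0,0]},{"gripper":0,"translation":[0,0,5],"turn":[0,0,0]},{"gripper":0,"translation":[0,0,5],"turn":[0,0,0]},{"gripper":0,"translation":[0,0,5],"turn":[0,0,0]}]'
python3 look.py w2; cat > loc.py <<'E'
import sys
from h import *
np.set_printoptions(precision=4,suppress=True)
n,u,v,z,thr,r=sys.argv[1],*map(float,sys.argv[2:])
im=cv2.imread(f"pics/{n}.png"); s=np.load(f"{n}.npz"); s={k:s[k] for k in s}
b=blob(im,u,v,int(r),lambda p:p.min(2)>thr); cm=cam("wrist",s); p=ray(cm,b[0],b[1],z)
A=toolaxes(s); print(b,p,"tool mm",A.T@(p-s["position"])*1000); 
E
python3 loc.py w2 339 162 0.04 110 12
```

```text
time_s: 2.7
position: [0.3898, 0.2253, 0.1606]
tool_rot: [0.704, -0.704, 0.065, -0.065]
contact_force: [-0.4, -0.5, -0.8]
finger_gap: -0.0002
2.7 [0.3898 0.2253 0.1606] [-0.4474 -0.4811 -0.7598] -0.0001936480022302011
(np.float64(338.8481012658228), np.float64(159.55696202531647), 79) [0.4085 0.2536 0.04  ] tool mm [ 13.1633 120.6518  31.2029]
```

View pics/w2.png

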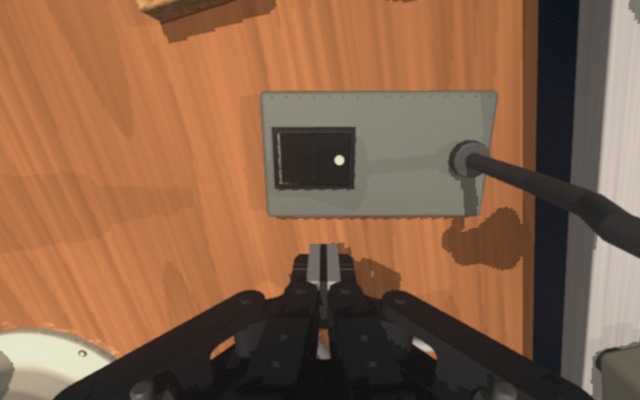

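```bash
python3 -m jog '[{"gripper":0,"translation":[5,0,11],"turn":[0,0,0]},{"gripper":0,"translation":[15,30,31],"turn":[0,0,0]},{"gripper":0,"translation":[15,65,31],"turn":[0,0,0]},{"gripper":0,"translation":[15,95,31],"turn":[0,0,0]},{"gripper":0,"translation":[15,95,31],"turn":[0,0,0]}]'
python3 look.py w3;python3 loc.py w3 339 210 0.04 110 25
```

```text
time_s: 3.38
position: [0.4091, 0.2531, 0.0632]
tool_rot: [-0.703, 0.705, -0.066, 0.063]
contact_force: [-0.0, -0.4, 0.7]
finger_gap: -0.0004
3.375 [0.4091 0.2531 0.0632] [-0.0323 -0.3943  0.7363] -0.0003576009729427514
(np.float64(348.0029368575624), np.float64(195.1013215859031), 681) [0.4275 0.2786 0.04  ] tool mm [13.5461 23.0737 28.4933]
```

View pics/w3.png

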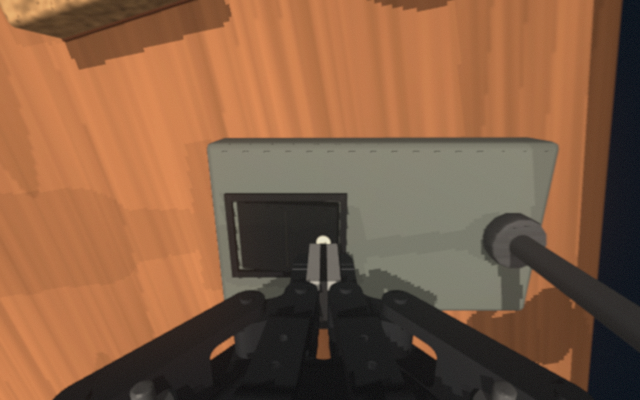

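```bash
python3 loc.py w3 323 241 0.04 170 5; python3 -c "
from h import *
s=np.load('w3.npz');s={k:s[k] for k in s};cm=cam('wrist',s);A=toolaxes(s);print(proj(cm,s['position']),proj(cm,s['position']+A@[0,0,.011]))"
```

```text
(np.float64(322.89473684210526), np.float64(239.68421052631578), 57) [0.409  0.2548 0.04  ] tool mm [-0.2636 23.19    1.6554]
(np.float64(323.38934589305154), np.float64(261.7644985775067), np.float64(0.15870952630187868)) (np.float64(323.4170212731396), np.float64(241.92656679237297), np.float64(0.15544094153881183))
```

```bash
python3 -m jog '[{"gripper":0,"translation":[1,8,2],"turn":[0,0,0]},{"gripper":0,"translation":[1,14,2],"turn":[0,0,0]},{"gripper":0,"translation":[1,18,2],"turn":[0,0,0]},{"gripper":0,"translation":[1,20,2],"turn":[0,0,0]},{"gripper":0,"translation":[1,20,2],"turn":[0,0,0]}]'
python3 -m jog '[{"gripper":0,"translation":[0,1,0],"turn":[0,0,0]},{"gripper":0,"translation":[0,2,0],"turn":[0,0,0]},{"gripper":0,"translation":[0,3,0],"turn":[0,0,0]},{"gripper":0,"translation":[0,4,0],"turn":[0,0,0]},{"gripper":0,"translation":[0,5,0],"turn":[0,0,0]}]'
python3 look.py w4
```

```text
time_s: 4.05
position: [0.4114, 0.2552, 0.0453]
tool_rot: [0.704, -0.704, 0.065, -0.065]
contact_force: [0.1, -0.4, -0.9]
finger_gap: 0.0002
time_s: 4.68
position: [0.4115, 0.2553, 0.0403]
tool_rot: [0.704, -0.704, 0.065, -0.065]
contact_force: [0.2, -0.2, 0.6]
finger_gap: 0.0001
4.675 [0.4115 0.2553 0.0403] [ 0.1922 -0.2412  0.573 ] 0.00014999070462653216
```

View pics/w4.png

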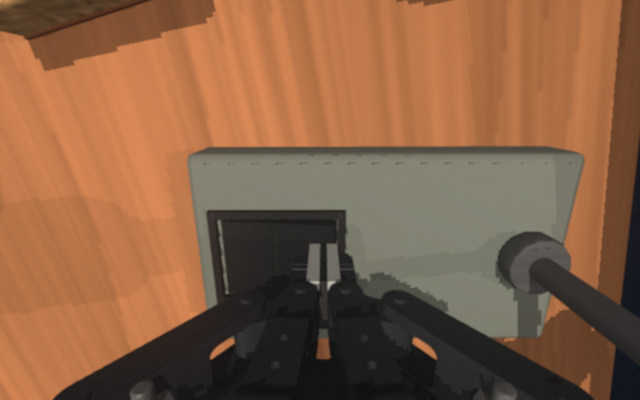

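```bash
python3 -m jog '[{"gripper":0,"translation":[0,1,0],"turn":[0,0,0]},{"gripper":0,"translation":[0,2,0],"turn":[0,0,0]},{"gripper":0,"translation":[0,3,0],"turn":[0,0,0]},{"gripper":0,"translation":[0,4,0],"turn":[0,0,0]},{"gripper":0,"translation":[0,4,0],"turn":[0,0,0]}]'
python3 -m jog '[{"gripper":0,"translation":[0,0.5,0],"turn":[0,0,0]},{"gripper":0,"translation":[0,1,0],"turn":[0,0,0]},{"gripper":0,"translation":[0,1.5,0],"turn":[0,0,0]},{"gripper":0,"translation":[0,1.5,0],"turn":[0,0,0]},{"gripper":0,"translation":[0,1.5,0],"turn":[0,0,0]}]'
```

```text
time_s: 5.35
position: [0.4113, 0.2552, 0.0362]
tool_rot: [-0.704, 0.704, -0.065, 0.065]
contact_force: [0.9, -0.6, 0.4]
finger_gap: 0.0001
time_s: 5.98
position: [0.4114, 0.2552, 0.0347]
tool_rot: [-0.704, 0.704, -0.065, 0.065]
contact_force: [-1.7, 0.4, -0.1]
finger_gap: 0.0002
```

```bash
for i in 1; do python3 -m jog '[{"gripper":0,"translation":[0,0.5,0],"turn":[0,0,0]},{"gripper":0,"translation":[0,1,0],"turn":[0,0,0]},{"gripper":0,"translation":[0,1,0],"turn":[0,0,0]},{"gripper":0,"translation":[0,1,0],"turn":[0,0,0]},{"gripper":0,"translation":[0,1,0],"turn":[0,0,0]}]'; done
python3 -m jog '[{"gripper":0,"translation":[0,0.3,0],"turn":[0,0,0]},{"gripper":0,"translation":[0,0.6,0],"turn":[0,0,0]},{"gripper":0,"translation":[0,0.6,0],"turn":[0,0,0]},{"gripper":0,"translation":[0,0.6,0],"turn":[0,0,0]},{"gripper":0,"translation":[0,0.6,0],"turn":[0,0,0]}]'; python3 look.py w5
```

```text
time_s: 6.6
position: [0.4114, 0.2552, 0.0338]
tool_rot: [0.704, -0.704, 0.065, -0.065]
contact_force: [-0.3, 0.7, 0.5]
finger_gap: 0.0002
time_s: 7.22
position: [0.4114, 0.2552, 0.0332]
tool_rot: [0.704, -0.704, 0.065, -0.065]
contact_force: [-0.9, 0.3, 1.6]
finger_gap: 0.0003
7.225 [0.4114 0.2552 0.0332] [-0.894   0.3435  1.5905] 0.0002721657157416316
```

View pics/w5.png

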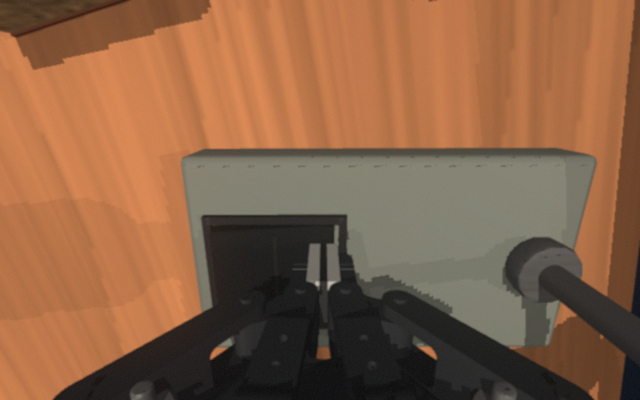

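```bash
python3 -m jog '[{"gripper":0,"translation":[0,0.3,0],"turn":[0,0,0]},{"gripper":0,"translation":[0,0.6,0],"turn":[0,0,0]},{"gripper":0,"translation":[0,0.6,0],"turn":[0,0,0]},{"gripper":0,"translation":[0,0.6,0],"turn":[0,0,0]},{"gripper":0,"translation":[0,0.6,0],"turn":[0,0,0]}]';  python3 -m jog '[{"gripper":0,"translation":[0,0.3,0],"turn":[0,0,0]},{"gripper":0,"translation":[0,0.6,0],"turn":[0,0,0]},{"gripper":0,"translation":[0,0.6,0],"turn":[0,0,0]},{"gripper":0,"translation":[0,0.6,0],"turn":[0,0,0]},{"gripper":0,"translation":[0,0.6,0],"turn":[0,0,0]}]'
```

```text
time_s: 7.9
position: [0.4114, 0.2553, 0.033]
tool_rot: [0.704, -0.704, 0.065, -0.065]
contact_force: [-1.5, -0.3, 5.4]
finger_gap: -0.0
time_s: 8.52
position: [0.4115, 0.2553, 0.0328]
tool_rot: [0.704, -0.704, 0.064, -0.065]
contact_force: [-3.3, -1.8, 8.8]
finger_gap: 0.0003
```

```bash
python3 -m jog '[{"gripper":0,"translation":[0,-15,0],"turn":[0,0,0]},{"gripper":0,"translation":[0,-60,0],"turn":[0,0,0]},{"gripper":0,"translation":[0,-110,-15],"turn":[0,0,0]},{"gripper":0,"translation":[0,-127,-30],"turn":[0,0,0]},{"gripper":0,"translation":[0,-127,-30],"turn":[0,0,0]}]'; python3 look.py w6; python3 loc.py w6 339 162 0.032 150 8
python3 - <<'E'
import cv2,numpy as np
a=cv2.imread('pics/w2.png')[80:230,250:500];b=cv2.imread('pics/w6.png')[80:230,250:500]
cv2.imwrite('pics/cmp1.png',cv2.resize(np.hstack([a,b]),None,fx=1.6,fy=1.6,interpolation=cv2.INTER_CUBIC))
E
```

```text
time_s: 9.15
position: [0.4065, 0.2254, 0.1601]
tool_rot: [0.705, -0.704, 0.064, -0.066]
contact_force: [-0.1, 0.8, -0.8]
finger_gap: -0.0002
9.15 [0.4065 0.2254 0.1601] [-0.0579  0.8444 -0.8272] -0.00015997185799902653
(np.float64(nan), np.float64(nan), 0) [nan nan nan] tool mm [nan nan nan]h.py:20: RuntimeWarning: Mean of empty slice.
  ys,xs=np.nonzero(m); return xs.mean()+u0,ys.mean()+v0,len(xs)
  ret = ret.dtype.type(ret / rcount)
```

View pics/cmp1.png

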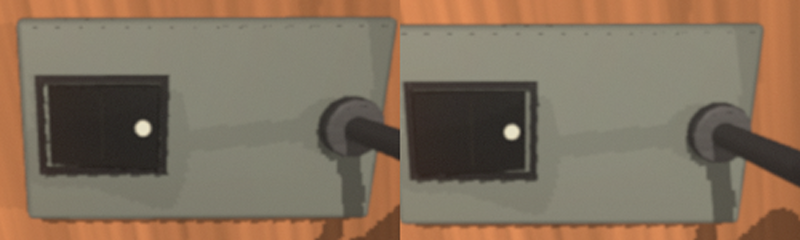

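```bash
python3 -m jog '[{"gripper":0,"translation":[5,-20,-45],"turn":[0,-0.05,0]},{"gripper":0,"translation":[15,-35,-95],"turn":[0,-0.15,0]},{"gripper":0,"translation":[25,-40,-150],"turn":[0,-0.25,0]},{"gripper":0,"translation":[40,-40,-205],"turn":[0,-0.35,0]},{"gripper":0,"translation":[50,-40,-260],"turn":[0,-0.45,0]}]'
python3 -c "
from h import *
s=read_state();np.set_printoptions(precision=4,suppress=True);print(s['position'],s['joint_positions'],s['contact_force'],s['finger_gap']);A=toolaxes(s);print(A)
d=np.array([.437,-.275,.185])-s['position'];print(A.T@d*1000, np.degrees(np.arctan2(A[1,2],A[0,2])))"
```

```text
time_s: 9.82
position: [0.4075, -0.0405, 0.1971]
tool_rot: [0.701, -0.7, -0.095, 0.096]
contact_force: [0.6, 0.7, -0.3]
finger_gap: -0.0004
[ 0.4075 -0.0405  0.1971] [-0.0991 -0.2555 -0.2094  1.619   0.0001  1.201 ] [ 0.5844  0.704  -0.3321] -0.00043767923045611785
[[ 0.9636 -0.0021 -0.2674]
 [ 0.2674  0.0003  0.9636]
 [-0.0019 -1.      0.0008]]
[ -34.2602   12.0057 -233.8875] 105.51213150843573
```

```bash
python3 -m jog '[{"gripper":0,"translation":[-8,3,-58],"turn":[0,0,0]},{"gripper":0,"translation":[-17,6,-116],"turn":[0,0,0]},{"gripper":0,"translation":[-26,9,-174],"turn":[0,0,0]},{"gripper":0,"translation":[-34,12,-234],"turn":[0,0,0]},{"gripper":0,"translation":[-34,12,-234],"turn":[0,0,0]}]'
python3 look.py w7
```

```text
time_s: 10.45
position: [0.4362, -0.2764, 0.1834]
tool_rot: [0.702, -0.7, -0.091, 0.094]
contact_force: [-0.5, 1.2, -1.3]
finger_gap: 0.0002
10.45 [ 0.4362 -0.2764  0.1834] [-0.5498  1.1788 -1.2559] 0.0002380981364092225
```

View pics/w7.png

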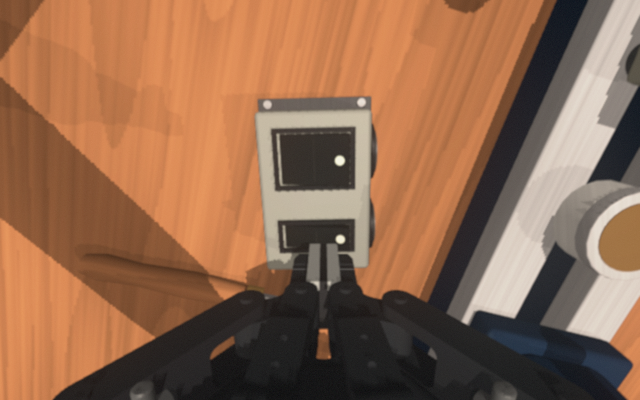

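```bash
python3 look.py w8; python3 loc.py w8 340 160 0.065 150 10;python3 loc.py w8 340 238 0.065 150 8
```

```text
10.5 [ 0.4361 -0.2746  0.1841] [ 0.2707  1.0183 -1.1441] -0.00022710557567082846
(np.float64(338.68918918918916), np.float64(162.3918918918919), 74) [ 0.4411 -0.2427  0.065 ] tool mm [ 13.4934 119.1908  29.0705]
(np.float64(339.2142857142857), np.float64(240.5), 56) [ 0.4614 -0.3116  0.065 ] tool mm [ 15.0933 118.9383 -42.7202]
```

```bash
python3 -m jog '[{"gripper":0,"translation":[7,0,15],"turn":[0,0,0]},{"gripper":0,"translation":[14,20,30],"turn":[0,0,0]},{"gripper":0,"translation":[14,60,30],"turn":[0,0,0]},{"gripper":0,"translation":[14,94,30],"turn":[0,0,0]},{"gripper":0,"translation":[14,94,30],"turn":[0,0,0]}]'
python3 look.py w9;python3 loc.py w9 323 241 0.065 170 8
```

```text
time_s: 11.18
position: [0.4413, -0.2383, 0.0912]
tool_rot: [0.702, -0.7, -0.094, 0.096]
contact_force: [-1.4, 0.5, -0.2]
finger_gap: -0.0002
11.175 [ 0.4413 -0.2383  0.0912] [-1.4423  0.5482 -0.1742] -0.00018814337717993482
(np.float64(nan), np.float64(nan), 0) [nan nan nan] tool mm [nan nan nan]h.py:20: RuntimeWarning: Mean of empty slice.
  ys,xs=np.nonzero(m); return xs.mean()+u0,ys.mean()+v0,len(xs)
  ret = ret.dtype.type(ret / rcount)
```

View pics/w9.png

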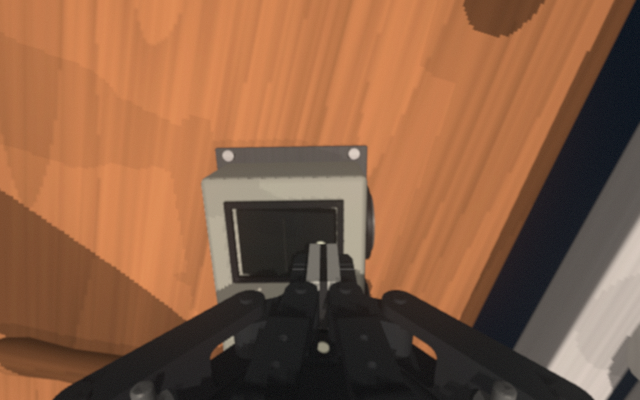

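```bash
python3 -m jog '[{"gripper":0,"translation":[0,6,-1],"turn":[0,0,0]},{"gripper":0,"translation":[0,12,-1],"turn":[0,0,0]},{"gripper":0,"translation":[0,17,-1],"turn":[0,0,0]},{"gripper":0,"translation":[0,20,-1],"turn":[0,0,0]},{"gripper":0,"translation":[0,20,-1],"turn":[0,0,0]}]'
python3 -m jog '[{"gripper":0,"translation":[0,1,0],"turn":[0,0,0]},{"gripper":0,"translation":[0,2,0],"turn":[0,0,0]},{"gripper":0,"translation":[0,3,0],"turn":[0,0,0]},{"gripper":0,"translation":[0,4,0],"turn":[0,0,0]},{"gripper":0,"translation":[0,5,0],"turn":[0,0,0]}]'
python3 -m jog '[{"gripper":0,"translation":[0,1,0],"turn":[0,0,0]},{"gripper":0,"translation":[0,2,0],"turn":[0,0,0]},{"gripper":0,"translation":[0,3,0],"turn":[0,0,0]},{"gripper":0,"translation":[0,4,0],"turn":[0,0,0]},{"gripper":0,"translation":[0,4,0],"turn":[0,0,0]}]'
```

```text
time_s: 11.85
position: [0.4424, -0.2421, 0.0727]
tool_rot: [0.701, -0.701, -0.094, 0.094]
contact_force: [0.3, 0.7, 0.7]
finger_gap: -0.0001
time_s: 12.48
position: [0.4426, -0.2421, 0.0679]
tool_rot: [-0.701, 0.701, 0.094, -0.094]
contact_force: [0.5, -0.3, -0.3]
finger_gap: 0.0003
time_s: 13.1
position: [0.4426, -0.242, 0.064]
tool_rot: [-0.701, 0.701, 0.094, -0.094]
contact_force: [-1.0, -0.4, 0.7]
finger_gap: -0.0003
```

```bash
python3 -m jog '[{"gripper":0,"translation":[0,1,0],"turn":[0,0,0]},{"gripper":0,"translation":[0,2,0],"turn":[0,0,0]},{"gripper":0,"translation":[0,3,0],"turn":[0,0,0]},{"gripper":0,"translation":[0,4,0],"turn":[0,0,0]},{"gripper":0,"translation":[0,4.5,0],"turn":[0,0,0]}]'
python3 -m jog '[{"gripper":0,"translation":[0,0.5,0],"turn":[0,0,0]},{"gripper":0,"translation":[0,1,0],"turn":[0,0,0]},{"gripper":0,"translation":[0,1.5,0],"turn":[0,0,0]},{"gripper":0,"translation":[0,1.5,0],"turn":[0,0,0]},{"gripper":0,"translation":[0,1.5,0],"turn":[0,0,0]}]'
```

```text
time_s: 13.72
position: [0.4426, -0.2421, 0.0595]
tool_rot: [-0.701, 0.701, 0.094, -0.094]
contact_force: [-0.1, -0.1, 1.5]
finger_gap: -0.0004
time_s: 14.35
position: [0.4425, -0.2421, 0.0581]
tool_rot: [-0.701, 0.701, 0.094, -0.094]
contact_force: [-1.1, -0.9, 4.8]
finger_gap: -0.0
```

```bash
python3 -m jog '[{"gripper":0,"translation":[0,0.3,0],"turn":[0,0,0]},{"gripper":0,"translation":[0,0.6,0],"turn":[0,0,0]},{"gripper":0,"translation":[0,0.6,0],"turn":[0,0,0]},{"gripper":0,"translation":[0,0.6,0],"turn":[0,0,0]},{"gripper":0,"translation":[0,0.6,0],"turn":[0,0,0]}]'
python3 -m jog '[{"gripper":0,"translation":[0,-15,0],"turn":[0,0,0]},{"gripper":0,"translation":[0,-60,0],"turn":[0,0,0]},{"gripper":0,"translation":[0,-110,-15],"turn":[0,0,0]},{"gripper":0,"translation":[0,-135,-30],"turn":[0,0,0]},{"gripper":0,"translation":[0,-135,-30],"turn":[0,0,0]}]'; python3 look.py w10
python3 - <<'E'
import cv2,numpy as np
a=cv2.imread('pics/w8.png')[80:290,230:430];b=cv2.imread('pics/w10.png')[80:290,230:430]
cv2.imwrite('pics/cmp2.png',cv2.resize(np.hstack([a,b]),None,fx=2,fy=2,interpolation=cv2.INTER_CUBIC))
E
```

```text
time_s: 14.98
position: [0.4426, -0.2421, 0.058]
tool_rot: [-0.701, 0.701, 0.094, -0.094]
contact_force: [-2.7, -0.5, 8.9]
finger_gap: -0.0
time_s: 15.6
position: [0.4514, -0.272, 0.1947]
tool_rot: [-0.7, 0.702, 0.095, -0.093]
contact_force: [-0.1, 0.2, -1.4]
finger_gap: -0.0003
15.6 [ 0.4514 -0.272   0.1947] [-0.1322  0.1939 -1.4188] -0.0002692878338757266
```

View pics/cmp2.png

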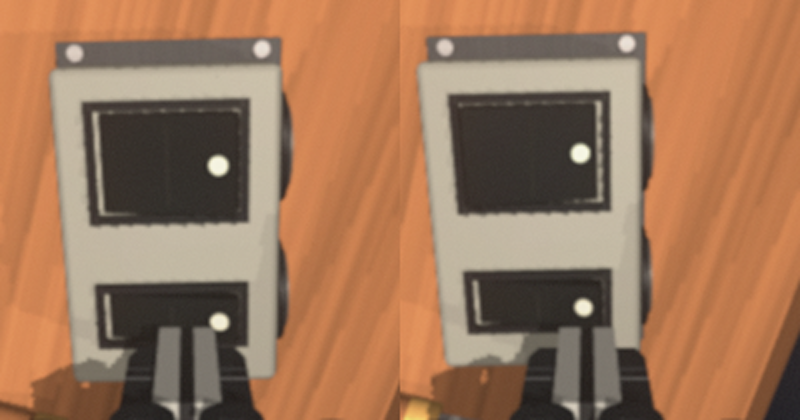

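```bash
python3 -m jog '[{"gripper":0,"translation":[20,-40,40],"turn":[0,0.03,0]},{"gripper":0,"translation":[60,-65,80],"turn":[0,0.06,0]},{"gripper":0,"translation":[105,-75,110],"turn":[0,0.09,0]},{"gripper":0,"translation":[160,-75,135],"turn":[0,0.12,0]},{"gripper":0,"translation":[215,-75,154],"turn":[0,0.15,0]}]'
python3 -m jog '[{"gripper":0,"translation":[15,0,0],"turn":[0,0,0]},{"gripper":0,"translation":[20,0,0],"turn":[0,0,0]},{"gripper":0,"translation":[20,0,0],"turn":[0,0,0]},{"gripper":0,"translation":[20,0,0],"turn":[0,0,0]},{"gripper":0,"translation":[20,0,0],"turn":[0,0,0]}]'
python3 look.py w11
```

```text
time_s: 16.27
position: [0.6179, -0.0635, 0.2667]
tool_rot: [0.706, -0.706, -0.041, 0.042]
contact_force: [1.1, -0.8, 0.2]
finger_gap: 0.0001
time_s: 16.9
position: [0.6366, -0.0638, 0.268]
tool_rot: [-0.706, 0.706, 0.041, -0.041]
contact_force: [1.0, 0.2, 0.4]
finger_gap: 0.0002
16.9 [ 0.6366 -0.0638  0.268 ] [0.9859 0.2268 0.3924] 0.00017148655693734974
```

View pics/w11.png

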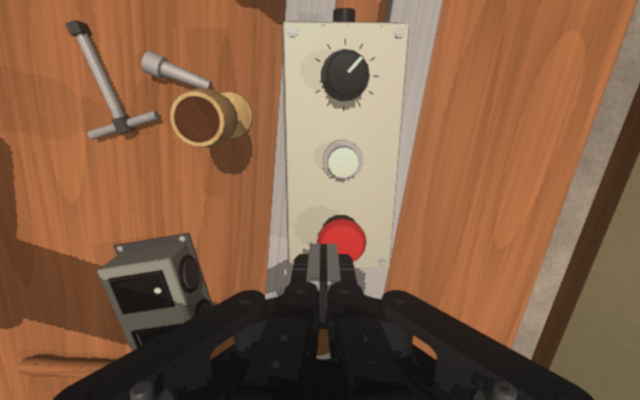

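```bash
python3 - <<'E'
from h import *
np.set_printoptions(precision=4,suppress=True)
im=cv2.imread('pics/w11.png'); s=np.load('w11.npz');s={k:s[k] for k in s};cm=cam('wrist',s);A=toolaxes(s)
g=cv2.GaussianBlur(cv2.cvtColor(im,6),(3,3),0)[130:195,310:375]
c=cv2.HoughCircles(cv2.resize(g,None,fx=4,fy=4,interpolation=cv2.INTER_CUBIC),cv2.HOUGH_GRADIENT,1,30,param1=120,param2=20,minRadius=40,maxRadius=90);print(c/4 if c is not None else c)
for u,v in ([(343,162)]+([(x[0]/4+310,x[1]/4+130) for x in c[0][:2]] if c is not None else [])):
    p=ray(cm,u,v,.171);print(u,v,p,A.T@(p-s['position'])*1000)
cv2.imwrite('pics/c3.png',cv2.resize(im[120:200,290:400],None,fx=5,fy=5))
E
```

```text
None
343 162 [ 0.6482 -0.0288  0.171 ] [15.5162 96.9817 33.4699]
```

View pics/c3.png

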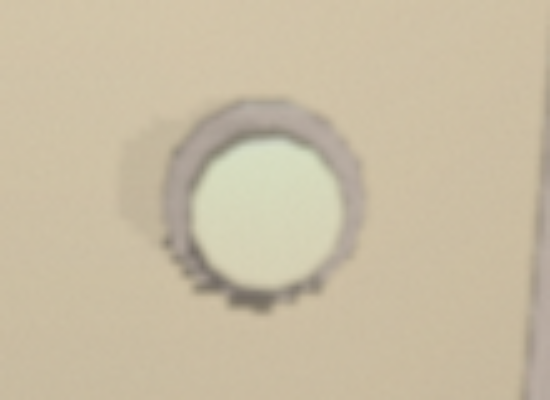

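```bash
python3 -m jog '[{"gripper":0,"translation":[8,0,17],"turn":[0,0,0]},{"gripper":0,"translation":[15.5,10,33],"turn":[0,0,0]},{"gripper":0,"translation":[15.5,40,33],"turn":[0,0,0]},{"gripper":0,"translation":[15.5,72,33],"turn":[0,0,0]},{"gripper":0,"translation":[15.5,72,33],"turn":[0,0,0]}]'
python3 look.py w12
```

```text
time_s: 17.58
position: [0.6476, -0.0275, 0.1921]
tool_rot: [0.706, -0.706, -0.04, 0.044]
contact_force: [-0.3, -0.4, 0.5]
finger_gap: 0.0002
17.575 [ 0.6476 -0.0275  0.1921] [-0.3452 -0.4462  0.5046] 0.00021936240500760966
```

View pics/w12.png

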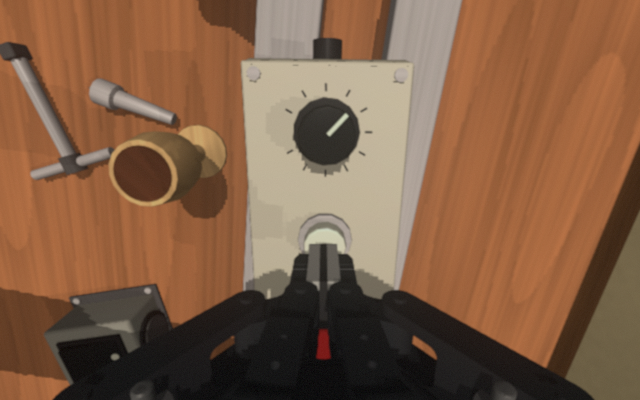

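```bash
python3 -m jog '[{"gripper":0,"translation":[0,5,0],"turn":[0,0,0]},{"gripper":0,"translation":[0,10,0],"turn":[0,0,0]},{"gripper":0,"translation":[0,15,0],"turn":[0,0,0]},{"gripper":0,"translation":[0,18,0],"turn":[0,0,0]},{"gripper":0,"translation":[0,18,0],"turn":[0,0,0]}]'
python3 -m jog '[{"gripper":0,"translation":[0,1,0],"turn":[0,0,0]},{"gripper":0,"translation":[0,2,0],"turn":[0,0,0]},{"gripper":0,"translation":[0,3,0],"turn":[0,0,0]},{"gripper":0,"translation":[0,4,0],"turn":[0,0,0]},{"gripper":0,"translation":[0,4.5,0],"turn":[0,0,0]}]'
```

```text
time_s: 18.25
position: [0.6486, -0.0289, 0.1771]
tool_rot: [0.706, -0.706, -0.041, 0.041]
contact_force: [0.5, 0.7, 0.8]
finger_gap: -0.0003
time_s: 18.88
position: [0.6486, -0.0288, 0.1728]
tool_rot: [-0.706, 0.706, 0.041, -0.041]
contact_force: [-0.2, -0.6, -0.3]
finger_gap: -0.0002
```

```bash
python3 -m jog '[{"gripper":0,"translation":[0,1.5,0],"turn":[0,0,0]},{"gripper":0,"translation":[0,3,0],"turn":[0,0,0]},{"gripper":0,"translation":[0,4.5,0],"turn":[0,0,0]},{"gripper":0,"translation":[0,5.5,0],"turn":[0,0,0]},{"gripper":0,"translation":[0,5.5,0],"turn":[0,0,0]}]'
python3 -m jog '[{"gripper":0,"translation":[0,0.7,0],"turn":[0,0,0]},{"gripper":0,"translation":[0,1.4,0],"turn":[0,0,0]},{"gripper":0,"translation":[0,2,0],"turn":[0,0,0]},{"gripper":0,"translation":[0,2,0],"turn":[0,0,0]},{"gripper":0,"translation":[0,2,0],"turn":[0,0,0]}]'
```

```text
time_s: 19.5
position: [0.6487, -0.0288, 0.1676]
tool_rot: [-0.706, 0.706, 0.041, -0.041]
contact_force: [-0.7, 0.9, 3.4]
finger_gap: 0.0001
time_s: 20.12
position: [0.6487, -0.0288, 0.1655]
tool_rot: [-0.706, 0.706, 0.041, -0.041]
contact_force: [-0.1, 0.3, 4.5]
finger_gap: -0.0001
```

```bash
python3 -m jog '[{"gripper":0,"translation":[0,0.5,0],"turn":[0,0,0]},{"gripper":0,"translation":[0,1,0],"turn":[0,0,0]},{"gripper":0,"translation":[0,1.3,0],"turn":[0,0,0]},{"gripper":0,"translation":[0,1.3,0],"turn":[0,0,0]},{"gripper":0,"translation":[0,1.3,0],"turn":[0,0,0]}]'
```

```text
time_s: 20.75
position: [0.6488, -0.0288, 0.165]
tool_rot: [-0.706, 0.706, 0.042, -0.041]
contact_force: [-1.5, 0.1, 9.3]
finger_gap: -0.0004
```

Bottomed (force rose to 9 N at 6 mm). Retract straight up, then back off and look.

```bash
python3 -m jog '[{"gripper":0,"translation":[0,-10,0],"turn":[0,0,0]},{"gripper":0,"translation":[0,-40,0],"turn":[0,0,0]},{"gripper":0,"translation":[0,-80,0],"turn":[0,0,0]},{"gripper":0,"translation":[-8,-104,-17],"turn":[0,0,0]},{"gripper":0,"translation":[-15,-104,-33],"turn":[0,0,0]}]'
python3 -m jog '[{"gripper":0,"translation":[0,0,0],"turn":[0,0,0]},{"gripper":0,"translation":[0,0,0],"turn":[0,0,0]},{"gripper":0,"translation":[0,0,0],"turn":[0,0,0]},{"gripper":0,"translation":[0,0,0],"turn":[0,0,0]},{"gripper":0,"translation":[0,0,0],"turn":[0,0,0]}]'
python3 look.py w13; python3 - <<'E'
from h import *
im=eyes.capture("top")[...,::-1]; cv2.imwrite('pics/top1.png',im)
E
```

```text
time_s: 21.38
position: [0.638, -0.0638, 0.2697]
tool_rot: [-0.706, 0.706, 0.042, -0.041]
contact_force: [0.5, -0.9, 0.1]
finger_gap: -0.0002
time_s: 22.0
position: [0.6376, -0.063, 0.2679]
tool_rot: [0.706, -0.706, -0.041, 0.042]
contact_force: [-0.1, 0.3, -0.7]
finger_gap: -0.0
22.0 [ 0.6376 -0.063   0.2679] [-0.1413  0.3105 -0.6728] -5.031319642259833e-06
```

View pics/w13.png

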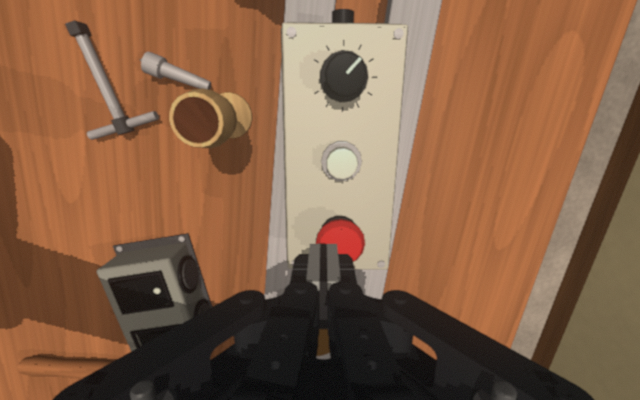

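View pics/top1.png

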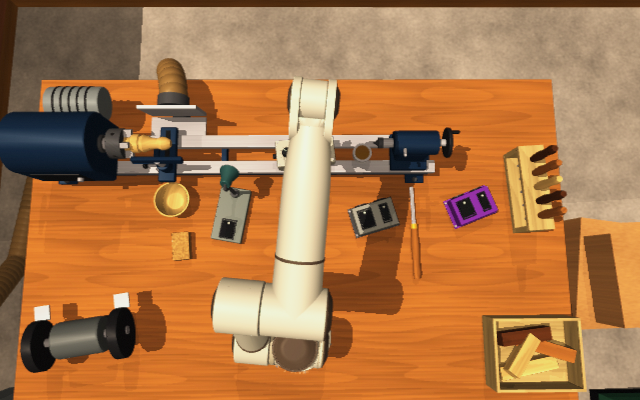

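The views before and after the press match: the start button is out again, and the lamp, station and bystanders have not shifted. The arm is clear of everything, so I am handing in.

```bash
python3 -c "
from rig import hand_in; print(hand_in())"
```

```text
the job is handed in; nothing more can be done
None
```

The wood-turning station is started up, and I handed the job in at about 22 s on the robot's clock; the hand-in gives no verdict.

- **Presses:** I pressed the lamp rocker, then the wide extractor rocker on the grey console, each until the force rose at its stop (about 9 N). Last I pressed the start button its full 6 mm, also about 9 N at the bottom, and released it.
- **Rockers:** wrist close-ups after each rocker press showed that rocker tilted over. The narrow grinder rocker was still off.
- **Start button and station:** after the start press, the wrist view matched the one before it. The start button was out again, and the knob pointer, stop button and station were where they had been.
- **Rest of the bench:** in the last overhead picture, the lamp and the bystander pieces I could see were in their original places. The arm hid part of the station and the middle of the bench, but the wrist view showed the station, goblet, chuck key and drive centre unchanged.
- **Disagreement:** the overhead camera's positions were about 4 to 8 mm off the wrist camera's for the three press points. I used the wrist camera's, and contact came within 2 mm of the expected height where I could tell.

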